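# Press down and lock the access panel of a control box with two quarter-turn fasteners

### The arm

A 6-joint arm with a two-finger parallel gripper is mounted at the origin on a cart in front of the work surface, level with it; the furniture and walls round the work are solid. World frame = base frame: x ahead of the robot, y to its left, z up, the work surface at z = 0. Lengths are in mm, angles in degrees, forces in N, time in s.
With the tool pointing down it reaches from about 350 to 850 mm from the base axis. Payload 8.1 kg.
Tool frame: the origin (TCP) lies midway between the tips of the shut fingers; the grasp point (between the pads) lies 19 mm behind it (r.tcp_to_grasp is the distance from the TCP to the grasp point, in mm); z points along the fingers, y is the direction in which the jaws open and shut (so a half turn about z gives the same grasp; the last joint's range is limited). The gripper opens to 85 mm and grips with 20 to 120 N. Pads are 22 mm wide; open, the fingers measure 114 mm over their backs; the gripper's body (76 mm by 85 mm) begins 54 mm behind the grasp point. The pads swing forward as they close: fully open they stand 13 mm farther back than shut.
Start: joints at [61.857, 7.471, 85.268, -0, 87.261, -4.893], TCP at [236.832, 551.286, 231.292] pointing down, gripper open.
Joint ranges: [-169.43, 169.43], [-51.17, 129.36], [1.28, 143.12], [-76.62, 256.62], [0, 156.53], [-152.29, 152.29]. Speed limits (degrees/s): [136.94, 136.94, 159.86, 180, 180, 180].

### API

Orientations are given as [roll, pitch, yaw] about the fixed x, y, z axes, in that order (R = Rz(yaw) Ry(pitch) Rx(roll)).
In Python, from bench import r gives the robot as it stands.
- The arm moves only by the tool jog_arm, never from a script. Its argument "targets" is a list of rows, each a list of 7 numbers: the shift along the tool's x, y, z in m, then the turn, a rotation vector about the tool's x, y, z in rad, then the closure, from 0 (fully open) to 1 (shut). In form: [[dx, dy, dz, wx, wy, wz, claw], ...]. A call has 1 to 5 rows; each row is the pose to reach, as a shift and turn from the pose commanded when the call began, along the tool's axes at that moment; what a row does not reach only later rows make up. A row lasts 1/12 s, in which the tool goes at most 41.7 mm and 7.16 degrees, less where a joint would pass 70% of its speed; a pose out of reach is approached as far as the arm can. A call with a gripper value outside its range is refused whole. The fingers move at their own pace and stop on an object; "newtons" is the grip in N (left out, the last holds). Time passes only in rows, so rows that repeat a pose let the fingers close. It gives the time, the measured TCP pose, the force and the opening at its end, in the units of the state.
- r.sense(): the state, without advancing time (a new reading comes with each control period).
- r.snapshot(name): name is "side" or "top"; returns a dict with "pixels" (400x640x3 uint8, red, green, blue), "fx", "fy", "cx", "cy" (pixels), "origin" and "attitude" of the camera in the world. Camera axes: x right, y down, z forward; pixel columns grow to the right and rows downward; lengths in mm; the calibration is good to about 2 mm. A picture is of the moment at which its call begins. There is no depth.
- r.hand_in(): hands the job in, once; it reports no verdict.
The state is a dict: "time": time; "joint_pos": joint angles; "qd": joint speeds; "joint_efforts": joint torques, N m; "tool_pos": TCP position; "tcp_rot": TCP orientation; "ft_force": force on the tool from outside, world axes, zero at the start; "wrist_torque": the same for the moment, N m; "finger_gap": finger opening in mm.
Only numpy, scipy, OpenCV 4.12 (cv2) and the standard library are available. Lean on these libraries where they do the work, as an engineer would, in place of code of your own. Each camera call takes 0.05 s, during which the arm holds its last target.

### The job

The access panel on top of the grey control box stands slightly open on its springy seal, with both of its quarter-turn fasteners unlocked. For each of the two fasteners, in either order, set a fingertip in the slot, press the panel fully down and turn the fastener clockwise (seen from above) all the way, a quarter turn, so that the panel stays locked down. Touch only: do not lift the panel further open, and leave the things lying around the box where they are.

Things in the scene. Friction and masses are not known exactly. Their poses are not given: they have to be found in the camera images.
- control_box: grey metal box fixed to the table, 200 (x) x 320 (y) x 70 mm, long side to the robot; origin at the centre of its underside, x axis to the back (hinge side), y to the left, z up. An aluminium access panel, 160 x 290 x 5 mm, covers its top (top face 77 mm above the table when shut) and carries two fasteners. Place and yaw vary.
- access_panel (a joint): opening angle of the panel about the hinge at its back edge (box local x 80, z 74.5 mm; 110 mm behind the fasteners' axes). 0 = fully down, hard stop. The springy seal holds it at about 0.10 (11 mm up at the fasteners) unless pressed or locked; pressing it shut at a fastener takes about 7 N. With a fastener locked it rests at about 0.015.
- latch_left (a joint): turn of the left fastener: 0 = open (slot left-right along the box), 1.571 = locked, at its stop (slot front-back); grows clockwise from above. Starts at 0 to 0.4; stays where left; takes 0.05 Nm. Its hidden tongue hooks below the box's front rim: past about 0.65 it turns on only while the panel is pressed to within 3 mm of shut at the fastener, else it jams on the rim.
- latch_right (a joint): turn of the right fastener; same make, values, direction and starts as the left: 0 = open, 1.571 = locked at its stop, grows clockwise seen from above; past about 0.65 it turns only while the panel is pressed down.
- latch_left_slot (a point): slot floor centre of the left fastener (76 mm disc at box local x -30, y +75 mm), on its turning axis; y axis along the slot, z out of the panel. Slot: straight groove 30 mm wide, 12 mm deep, across the disc; a fixed guard ring (81 mm inside, 90 outside) as high as the slot walls surrounds the disc, so the slot is 81 mm long. Floor 80 mm above the table with the panel shut, about 91 ajar.
- latch_right_slot (a point): slot floor centre of the right fastener (76 mm disc at box local x -30, y -75 mm), on its turning axis; y axis along the slot, z out of the panel. Slot: straight groove 30 mm wide, 12 mm deep, across the disc; a fixed guard ring (81 mm inside, 90 outside) as high as the slot walls surrounds the disc, so the slot is 81 mm long. Floor 80 mm above the table with the panel shut, about 91 ajar.
- screwdriver_blue: small blue screwdriver lying in front of the box, 132 mm long, 12 mm thick; loose bystander; origin at the middle of its underside, length along y
- tape_measure: orange tape measure standing to the left of the box, 37 x 73 x 56 mm high; loose bystander; origin at the middle of its underside
- tape_masking: roll of masking tape lying flat to the right of the box, 103 mm across, 25 mm high; loose bystander; origin at the middle of its underside

How it is judged (in metres and radians):
At the end, for the whole second after the job is handed in: both fasteners are turned to at least 1.35 rad (1.571 is the stop), the panel stays down by itself at less than 0.035 rad, and the three loose things lie within 30 mm of where they started (value of joint each of latch_left, latch_right above 1.35 rad and value of joint access_panel below 0.035 rad and distance of each of screwdriver_blue, tape_measure, tape_masking from where it was at the start of the episode below 0.03 m); the robot touches nothing.
It fails at once if the panel is lifted further open (over 0.17 rad) (value of joint access_panel above 0.17 rad).
It fails at once if a loose thing beside the box is pushed, lifted or carried more than 30 mm (distance of any of screwdriver_blue, tape_measure, tape_masking from where it was at the start of the episode above 0.03 m).
It also fails if it takes over 53 s, if anything falls off the work surface, if the arm or the gripper's body presses on something with over 40 N, if the wrist force passes 120 N, or if a joint passes its speed limit or range.

## Working session

There is one attempt and no reset: what is moved stays moved. The work goes in short steps, Python scripts to look and compute and a tool call to move; the robot and the scene stay as the last step left them, time stands still between calls to the robot, and variables do not carry over. Pictures are saved under pics/ and viewed, and the job is handed in when it is done.

Besides the shell and the picture viewer there is one more tool, called after "Call:" as a command line: name --pt "numbers of a row" for each row, then --argument value for the rest. jog_arm: Moves the arm, as the interface text tells. Its arguments: {"type":"object","properties":{"targets":{"type":"array","items":{"type":"array","items":{"type":"number"}}},"newtons":{"type":"number"}},"required":["targets"]}

```bash
ls; mkdir -p pics
python3 - <<'E'
from bench import r
import cv2
print(r.sense())
for n in("top","side"):
    s=r.snapshot(n); cv2.imwrite(f"pics/{n}0.png",s["pixels"][:,:,::-1])
    print({k:v for k,v in s.items() if k!="pixels"})
E
```

```text
pics
{'time': 0.0, 'joint_pos': array([ 6.18569139e+01,  7.51655294e+00,  8.53301599e+01,  3.51576257e-04,
        8.72598897e+01, -4.88995542e+00]), 'qd': array([ 0.02179538, -0.02308862, -0.06104115, -0.01801368, -0.12428439,
        0.03894673]), 'joint_efforts': array([-5.98751976e-04, -5.69437373e+01, -5.00522268e+01, -2.54736542e-04,
        1.57691503e-02,  1.27413182e-05]), 'tool_pos': array([236.56489066, 550.79996848, 230.22091379]), 'tcp_rot': array([-1.79893815e+02, -9.43689983e-03,  1.56746843e+02]), 'ft_force': array([-0.66075492, -0.1380229 , -0.56879408]), 'wrist_torque': array([-0.0280911 ,  0.02725928, -0.00150171]), 'finger_gap': 85.3138480422129}
{'fx': 389.1705709095645, 'fy': 389.1705709095645, 'cx': 322.82584108249966, 'cy': 201.0988116220163, 'origin': array([483.48679401,  58.34880862, 997.26115807]), 'attitude': array([-1.78138341e+02,  3.26652702e-02, -9.10810167e+01])}
{'fx': 484.4116803794891, 'fy': 484.4116803794891, 'cx': 317.11798262880336, 'cy': 199.42514516916913, 'origin': array([ 113.68078261, -819.08249205,  652.26482207]), 'attitude': array([-120.85085965,    0.67209274,  -25.26815039])}
```

View pics/top0.png

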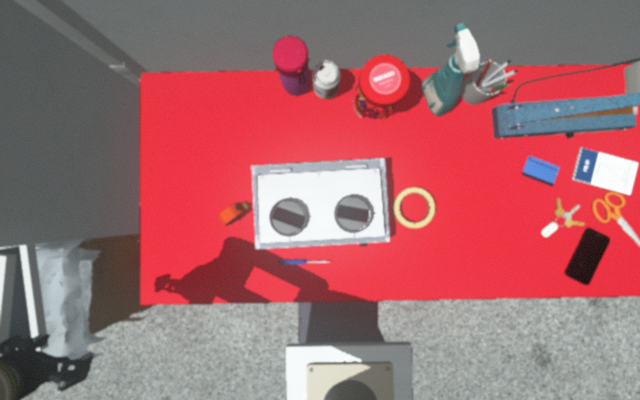

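View pics/side0.png

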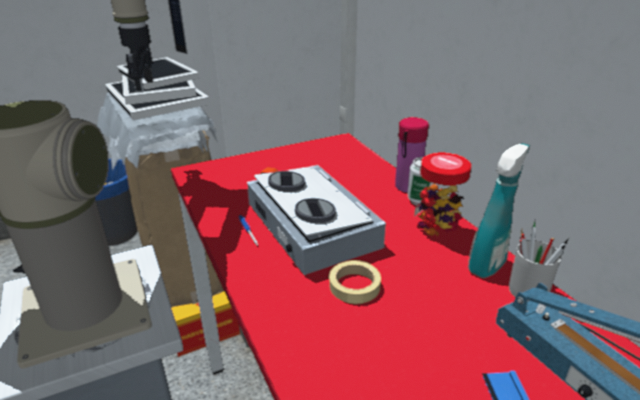

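```bash
cat > h.py <<'E'
import numpy as np,cv2
from scipy.spatial.transform import Rotation as R
def ray(s,u,v,z):
    d=R.from_euler('xyz',s["attitude"],degrees=True).apply([(u-s["cx"])/s["fx"],(v-s["cy"])/s["fy"],1.])
    o=np.array(s["origin"]);return o+d*(z-o[2])/d[2]
def pix(s,p):
    q=R.from_euler('xyz',s["attitude"],degrees=True).inv().apply(np.array(p)-s["origin"])
    return q[0]/q[2]*s["fx"]+s["cx"],q[1]/q[2]*s["fy"]+s["cy"]
E
python3 - <<'E'
from bench import r
from h import *
s=r.snapshot("top");im=s["pixels"][:,:,::-1].copy()
crop=im[145:260,235:450]
cv2.imwrite("pics/topz.png",cv2.resize(crop,None,fx=3.7,fy=3.7,interpolation=cv2.INTER_CUBIC))
# box: non-red region
hsv=cv2.cvtColor(im,cv2.COLOR_BGR2HSV)
red=((hsv[...,1]>150)).astype(np.uint8)
m=np.zeros(im.shape[:2],np.uint8);m[150:255,245:394]=1-red[150:255,245:394]
n,l,st,c=cv2.connectedComponentsWithStats(m)
k=1+np.argmax(st[1:,4]);print(st[k],c[k])
cn=max(cv2.findContours((l==k).astype(np.uint8),cv2.RETR_EXTERNAL,cv2.CHAIN_APPROX_NONE)[0],key=cv2.contourArea)
rc=cv2.minAreaRect(cn);print(rc)
for p in cv2.boxPoints(rc): print(p,ray(s,*p,70).round(1))
g=cv2.cvtColor(im,cv2.COLOR_BGR2GRAY)
m=np.zeros_like(g);m[185:245,262:382]=(g[185:245,262:382]<140)
n,l,st,c=cv2.connectedComponentsWithStats(m)
for k in range(1,n):
    if st[k,4]>300:
        cn=max(cv2.findContours((l==k).astype(np.uint8),cv2.RETR_EXTERNAL,cv2.CHAIN_APPROX_NONE)[0],key=cv2.contourArea)
        e=cv2.fitEllipse(cn);print(st[k],e,ray(s,*e[0],103).round(1))
for d in (20,35,50,60,70,80):
  pass
E
```

```text
[  245   157   149    98 12255] [321.100612   203.51113831]
((319.18450927734375, 205.63623046875), (91.13658142089844, 148.977783203125), 86.633544921875)
[242.1483 164.5207] [604.8 249.6  70. ]
[390.869   155.77245] [ 619.  -106.5   70. ]
[396.2207  246.75175] [ 401.9 -113.9   70. ]
[247.50003 255.50002] [387.8 239.5  70. ]
[335 195  39  37 637] ((353.54522705078125, 213.16465759277344), (33.36220932006836, 35.0508918762207), 68.53257751464844) [483.5 -11.7 103. ]
[270 198  39  37 701] ((289.1395263671875, 215.78590393066406), (34.63180923461914, 36.9805908203125), 66.80476379394531) [480.3 136.3 103. ]
```

View pics/topz.png

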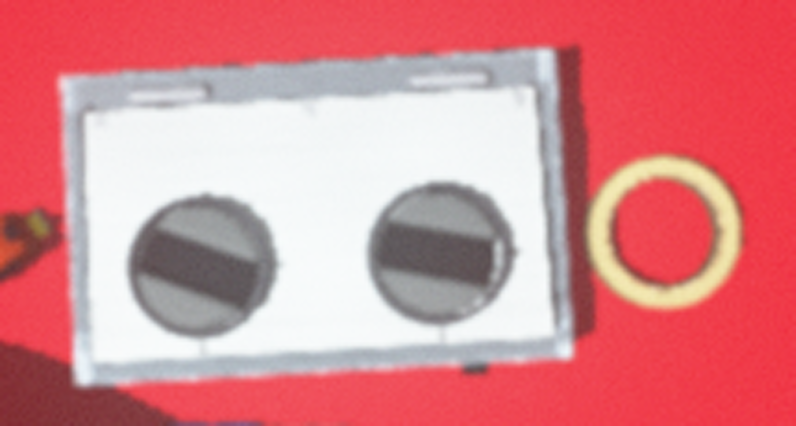

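Run:
```python
from bench import r
from h import *
s=r.snapshot("top");im=s["pixels"][:,:,::-1].copy()
C=[ray(s,235+x/3.7,145+y/3.7,70)[:2] for x,y in((60,75),(555,48),(573,357),(80,385))]
C=np.array(C);print(C.round(1),C.mean(0),[np.linalg.norm(C[i]-C[i-1]).round(1) for i in range(4)])
# yaw: box y axis from right to left
for a,b in((1,0),(2,3)):
    d=C[b]-C[a];print("yaw",np.degrees(np.arctan2(-d[0],d[1])))
g=cv2.cvtColor(im,cv2.COLOR_BGR2GRAY)
big=cv2.resize(g,None,fx=4,fy=4,interpolation=cv2.INTER_CUBIC)
for cx,cy in((289.7,216.4),(354.2,213.3)):
    Y,X=np.mgrid[:big.shape[0],:big.shape[1]]
    disc=np.hypot((X-1.5)/4-cx,(Y-1.5)/4-cy)
    print("levels",np.percentile(big[disc<14],[5,20,40,60,80,95]))
    # outer ring: dark against white panel
    m=((big<160)&(disc<26)).astype(np.uint8)
    cn=max(cv2.findContours(m,cv2.RETR_EXTERNAL,cv2.CHAIN_APPROX_NONE)[0],key=cv2.contourArea)
    (ex,ey),ax,an=cv2.fitEllipse(cn);ex,ey=(ex-1.5)/4,(ey-1.5)/4
    print("ring",ex,ey,np.array(ax)/4,ray(s,ex,ey,95).round(1),ray(s,ex,ey,103).round(1))
    t=(np.percentile(big[disc<14],5)+np.percentile(big[disc<14],80))/2
    m=((big<t)&(disc<15)).astype(np.uint8)
    n,l,st,c=cv2.connectedComponentsWithStats(m);k=1+np.argmax(st[1:,4])
    cn=max(cv2.findContours((l==k).astype(np.uint8),cv2.RETR_EXTERNAL,cv2.CHAIN_APPROX_NONE)[0],key=cv2.contourArea)
    (ux,uy),wh,an=cv2.minAreaRect(cn);print("slot",(ux-1.5)/4,(uy-1.5)/4,np.array(wh)/4,an)
    ys,xs=np.nonzero(l==k);P=np.array([ray(s,(x-1.5)/4,(y-1.5)/4,95)[:2] for x,y in zip(xs[::5],ys[::5])])
    w,v=np.linalg.eigh(np.cov(P.T));d=v[:,1]*np.sign(v[1,1]);print("slot dir yaw",np.degrees(np.arctan2(-d[0],d[1])),P.mean(0),np.sqrt(12*w))
```

```text
[[602.6 227.9]
 [614.  -92.4]
 [414.6 -99.1]
 [402.7 217.6]] [508.48141206  63.51931076] [np.float64(200.2), np.float64(320.5), np.float64(199.5), np.float64(317.0)]
yaw 2.0487409249764386
yaw 2.1620193071654428
levels [ 87.  89.  92. 135. 160. 164.]
ring 289.1201171875 216.4251708984375 [36.99524307 39.44711685] [478.8 137.1  95. ] [478.8 136.4 103. ]
slot 289.3087463378906 217.6035919189453 [29.90102577 14.13835144] 17.912508010864258
slot dir yaw -20.691113607764123 [476.39024719 136.40908988] [29.86965654 67.38563179]
levels [ 86.  89.  92. 135. 158. 163.]
ring 353.9064636230469 211.6504669189453 [34.98761749 38.10981369] [487.  -13.2  95. ] [487.  -12.6 103. ]
slot 353.60272216796875 213.53416442871094 [28.86028099 13.23610687] 9.865806579589844
slot dir yaw -12.18140110697163 [482.80482605 -12.7326786 ] [29.32657986 65.03887666]
```

```bash
cat > d.py <<'E'
import sys
from bench import r
from h import *
# usage: x y z yaw -> tool-frame shift (m) and rotvec to reach vertical-down pose
def go(x,y,z,yaw):
    s=r.sense();p=s["tool_pos"];A=R.from_euler('xyz',s["tcp_rot"],degrees=True)
    B=R.from_euler('xyz',[180,0,yaw],degrees=True)
    print(round(s["time"],2),p.round(1),s["tcp_rot"].round(2),"F",s["ft_force"].round(1),"T",s["wrist_torque"].round(2),"gap",round(s["finger_gap"],1),"q6",s["joint_pos"][5].round(1))
    print("shift",(A.inv().apply(np.array([x,y,z])-p)/1000).round(4),"rot",(A.inv()*B).as_rotvec().round(4))
if __name__=="__main__": go(*map(float,sys.argv[1:]))
E
python3 d.py 476.5 136.8 150 159.3
```

```text
0.2 [236.7 551.  230.6] [-1.7993e+02 -1.0000e-02  1.5675e+02] F [ 0.1  0.1 -0.4] T [-0.01  0.01 -0.03] gap 85.4 q6 -4.9
shift [-0.3838 -0.2858  0.0809] rot [-0.0012 -0.0001 -0.0445]
```

Call:
jog_arm --pt "-0.024 -0.018 0 0 0 -0.01 0.58" --pt "-0.056 -0.042 0 0 0 -0.02 0.58" --pt "-0.088 -0.066 0 0 0 -0.03 0.58" --pt "-0.12 -0.09 0 0 0 -0.044 0.58" --pt "-0.152 -0.114 0 0 0 -0.044 0.58" --newtons 30

```text
time: 0.62
tool_pos: [331.8, 384.9, 231.0]
tcp_rot: [-180.0, 0.0, 159.4]
ft_force: [1.4, -0.5, 0.3]
finger_gap: 36.0
```

Call:
jog_arm --pt "-0.032 -0.023 0 0 0 0 0.58" --pt "-0.064 -0.046 0 0 0 0 0.58" --pt "-0.096 -0.069 0 0 0 0 0.58" --pt "-0.128 -0.092 0 0 0 0 0.58" --pt "-0.16 -0.115 0 0 0 0 0.58"

```text
time: 1.03
tool_pos: [441.0, 220.6, 231.3]
tcp_rot: [180.0, 0.0, 159.3]
ft_force: [0.0, 1.2, -0.0]
finger_gap: 36.0
```

```bash
python3 d.py 476.5 136.8 140 159.3
```

```text
1.03 [441.  220.6 231.3] [1.7999e+02 1.0000e-02 1.5928e+02] F [ 0.   1.2 -0. ] T [0.02 0.01 0.01] gap 36.0 q6 -48.7
shift [-0.0628 -0.0658  0.0913] rot [ 0.0002  0.0002 -0.0004]
```

Call:
jog_arm --pt "-0.02 -0.021 0 0 0 0 0.58" --pt "-0.04 -0.042 0.02 0 0 0 0.58" --pt "-0.055 -0.058 0.05 0 0 0 0.58" --pt "-0.055 -0.058 0.08 0 0 0 0.58" --pt "-0.055 -0.058 0.08 0 0 0 0.58"

```text
time: 1.45
tool_pos: [467.7, 146.5, 144.8]
tcp_rot: [-179.7, -0.5, 159.1]
ft_force: [-0.3, 0.3, -1.8]
finger_gap: 35.8
```

Call:
jog_arm --pt "0 0 0 0 0 0 0.58" --pt "0 0 0 0 0 0 0.58" --pt "0 0 0 0 0 0 0.58"

```text
time: 1.7
tool_pos: [472.5, 149.6, 153.8]
tcp_rot: [179.9, 0.2, 159.3]
ft_force: [0.7, 0.2, 0.5]
finger_gap: 36.1
```

```bash
python3 d.py 476.5 136.8 115 159.3;python3 - <<'E'
from bench import r
from h import *
for n,(a,b,c,d) in dict(top=(145,260,235,450),side=(120,270,200,400)).items():
    s=r.snapshot(n);cv2.imwrite(f"pics/{n}1.png",cv2.resize(s["pixels"][a:b,c:d,::-1],None,fx=3.7,fy=3.7,interpolation=cv2.INTER_CUBIC))
E
```

```text
1.7 [472.5 149.6 153.8] [1.7989e+02 1.6000e-01 1.5934e+02] F [0.7 0.2 0.5] T [-0.07 -0.02  0.  ] gap 36.1 q6 -57.7
shift [-0.0081 -0.0107  0.0388] rot [0.0019 0.0029 0.0007]
```

View pics/side1.png

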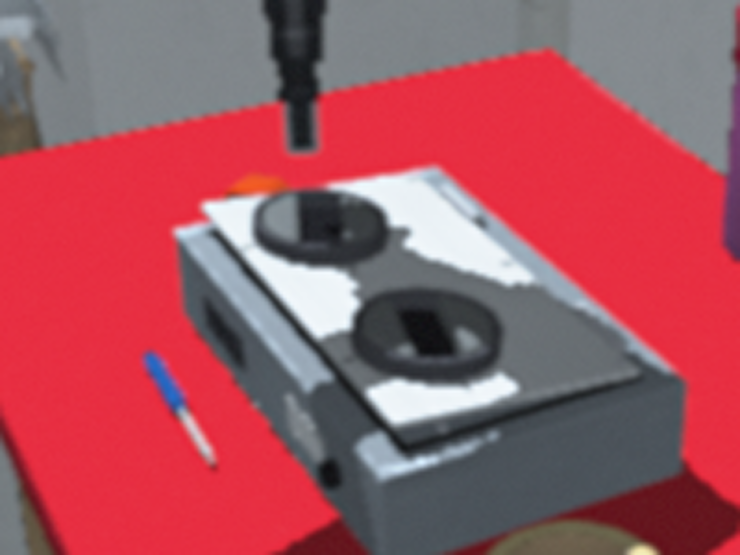

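Call:
jog_arm --pt "-0.004 -0.006 0.008 0 0 0 0.58" --pt "-0.008 -0.0107 0.018 0 0 0 0.58" --pt "-0.008 -0.0107 0.028 0 0 0 0.58" --pt "-0.008 -0.0107 0.034 0 0 0 0.58" --pt "-0.008 -0.0107 0.036 0 0 0 0.58"

```text
time: 2.22
tool_pos: [473.6, 135.4, 112.9]
tcp_rot: [-179.9, -0.2, 159.2]
ft_force: [-0.4, 0.5, -1.0]
finger_gap: 35.9
```

Call:
jog_arm --pt "0 0 0 0 0 0 0.58" --pt "0 0 0 0 0 0 0.58" --pt "0 0 0 0 0 0 0.58"

```text
time: 2.47
tool_pos: [475.3, 136.0, 115.7]
tcp_rot: [180.0, 0.0, 159.3]
ft_force: [0.4, 0.0, 0.6]
finger_gap: 36.0
```

```bash
python3 d.py 476.5 136.8 100 159.3
```

```text
2.47 [475.3 136.  115.7] [1.7998e+02 2.0000e-02 1.5927e+02] F [0.4 0.  0.6] T [0.04 0.03 0.03] gap 36.0 q6 -59.3
shift [-0.0008  0.0012  0.0157] rot [ 0.0003  0.0004 -0.0004]
```

Call:
jog_arm --pt "-0.001 0.001 0.004 0 0 0 0.58" --pt "-0.001 0.001 0.008 0 0 0 0.58" --pt "-0.001 0.001 0.012 0 0 0 0.58" --pt "-0.001 0.001 0.016 0 0 0 0.58" --pt "-0.001 0.001 0.017 0 0 0 0.58"

```text
time: 2.88
tool_pos: [475.7, 136.3, 97.2]
tcp_rot: [-180.0, -0.1, 159.3]
ft_force: [0.1, 0.1, -0.4]
finger_gap: 36.1
```

Call:
jog_arm --pt "0 0 0.002 0 0 0 0.58" --pt "0 0 0.004 0 0 0 0.58" --pt "0 0 0.006 0 0 0 0.58" --pt "0 0 0.006 0 0 0 0.58"

```text
time: 3.22
tool_pos: [476.1, 136.3, 91.8]
tcp_rot: [-180.0, -0.0, 159.3]
ft_force: [-0.2, -0.3, -0.4]
finger_gap: 36.1
```

```bash
python3 d.py 476 136.8 80 159.3;python3 - <<'E'
from bench import r
from h import *
for n,(a,b,c,d) in dict(top=(145,260,235,450),side=(120,270,200,400)).items():
    s=r.snapshot(n);cv2.imwrite(f"pics/{n}2.png",cv2.resize(s["pixels"][a:b,c:d,::-1],None,fx=3.7,fy=3.7,interpolation=cv2.INTER_CUBIC))
E
```

```text
3.22 [476.1 136.3  91.8] [-1.7998e+02 -3.0000e-02  1.5927e+02] F [-0.2 -0.3 -0.4] T [-0.03  0.02  0.01] gap 36.1 q6 -59.2
shift [0.0002 0.0004 0.0118] rot [-0.0003 -0.0005 -0.0005]
```

View pics/side2.png

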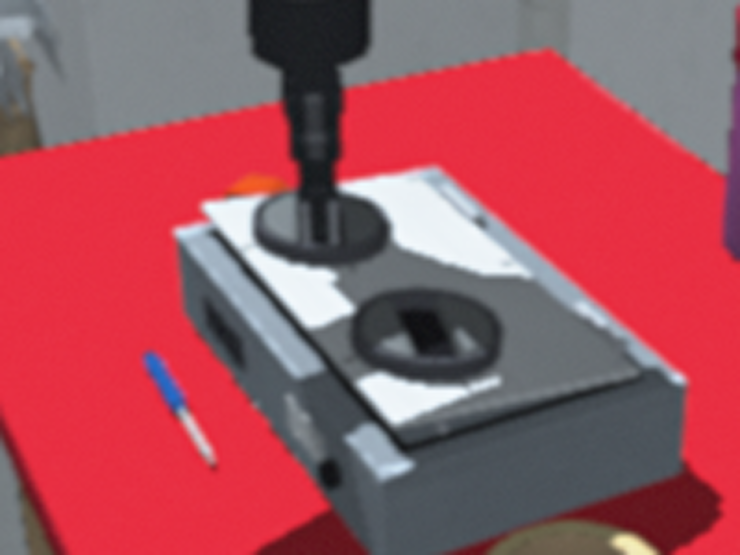

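The fingers are in the left slot (around px 317,215), with no contact force yet. I'll press down in small steps.

Call:
jog_arm --pt "0 0 0.002 0 0 0 0.58" --pt "0 0 0.004 0 0 0 0.58" --pt "0 0 0.006 0 0 0 0.58" --pt "0 0 0.008 0 0 0 0.58" --pt "0 0 0.008 0 0 0 0.58"

```text
time: 3.73
tool_pos: [476.1, 136.4, 84.0]
tcp_rot: [-180.0, -0.0, 159.3]
ft_force: [-1.4, 0.6, 3.9]
finger_gap: 36.0
```

Call:
jog_arm --pt "0 0 0.002 0 0 0 0.58" --pt "0 0 0.003 0 0 0 0.58" --pt "0 0 0.004 0 0 0 0.58" --pt "0 0 0.004 0 0 0 0.58"

```text
time: 4.07
tool_pos: [476.3, 136.3, 80.3]
tcp_rot: [-180.0, -0.0, 159.3]
ft_force: [-3.3, -1.3, 6.4]
finger_gap: 35.9
```

Call:
jog_arm --pt "0 0 0.001 0 0 0 0.58" --pt "0 0 0.002 0 0 0 0.58" --pt "0 0 0.003 0 0 0 0.58" --pt "0 0 0.003 0 0 0 0.58"

```text
time: 4.4
tool_pos: [476.4, 136.4, 78.8]
tcp_rot: [-180.0, 0.0, 159.3]
ft_force: [-9.6, -2.6, 17.6]
finger_gap: 36.2
```

Call:
jog_arm --pt "0 0 0 0 0 0.08 0.58" --pt "0 0 0 0 0 0.16 0.58" --pt "0 0 0 0 0 0.24 0.58" --pt "0 0 0 0 0 0.32 0.58" --pt "0 0 0 0 0 0.4 0.58"

```text
time: 4.82
tool_pos: [475.4, 136.7, 78.7]
tcp_rot: [-179.9, -0.1, 136.2]
ft_force: [-16.8, -0.9, 24.0]
finger_gap: 36.1
```

```bash
python3 d.py 476 136.8 79 90
```

```text
4.82 [475.4 136.7  78.7] [-1.7992e+02 -1.0000e-01  1.3615e+02] F [-16.8  -0.9  24. ] T [-0.09  2.74  0.09] gap 36.1 q6 -36.1
shift [-0.0004  0.0005 -0.0003] rot [-0.002  -0.0011  0.8055]
```

Call:
jog_arm --pt "0.001 -0.001 0 0 0 0.08 0.58" --pt "0.001 -0.001 0 0 0 0.16 0.58" --pt "0.001 -0.001 0 0 0 0.24 0.58" --pt "0.001 -0.001 0 0 0 0.32 0.58" --pt "0.001 -0.001 0 0 0 0.4 0.58"

```text
time: 5.23
tool_pos: [474.5, 137.3, 78.8]
tcp_rot: [-180.0, -0.1, 113.2]
ft_force: [-13.0, 3.1, 20.7]
finger_gap: 35.7
```

```bash
python3 d.py 476 136.8 79 90
```

```text
5.23 [474.5 137.3  78.8] [-1.7998e+02 -1.0000e-01  1.1323e+02] F [-13.    3.1  20.7] T [0.58 2.26 0.09] gap 35.7 q6 -13.1
shift [-0.0011  0.0012 -0.0003] rot [-0.0007 -0.0017  0.4054]
```

Call:
jog_arm --pt "0 0 0 0 0 0.08 0.58" --pt "0 0 0 0 0 0.16 0.58" --pt "0 0 0 0 0 0.24 0.58" --pt "0 0 0 0 0 0.32 0.58" --pt "0 0 0 0 0 0.38 0.58"

```text
time: 5.65
tool_pos: [474.1, 138.1, 78.7]
tcp_rot: [-179.9, -0.2, 91.5]
ft_force: [-15.3, 6.4, 22.1]
finger_gap: 35.7
```

```bash
python3 d.py 476 136.8 79 85
```

```text
5.65 [474.1 138.1  78.7] [-1.7991e+02 -1.6000e-01  9.1450e+01] F [-15.3   6.4  22.1] T [1.23 2.45 0.1 ] gap 35.7 q6 8.6
shift [-0.0013  0.0018 -0.0003] rot [-0.0017 -0.0027  0.1126]
```

Call:
jog_arm --pt "0 0 0 0 0 0.05 0.58" --pt "0 0 0 0 0 0.1 0.58" --pt "0 0 0 0 0 0.1 0.58"

```text
time: 5.9
tool_pos: [475.6, 137.4, 78.8]
tcp_rot: [179.9, -0.1, 85.8]
ft_force: [-6.1, 3.0, 14.3]
finger_gap: 35.9
```

```bash
python3 d.py 476 136.8 79 85
```

```text
5.9 [475.6 137.4  78.8] [ 1.7992e+02 -1.0000e-01  8.5780e+01] F [-6.1  3.  14.3] T [0.51 1.15 0.11] gap 35.9 q6 14.3
shift [-0.0006  0.0005 -0.0002] rot [ 0.0015 -0.0018  0.0136]
```

Call:
jog_arm --pt "0 0 0 0 0 0.04 0.58" --pt "0 0 0 0 0 0.08 0.58" --pt "0 0 0 0 0 0.08 0.58"

```text
time: 6.15
tool_pos: [476.4, 138.7, 78.9]
tcp_rot: [179.8, -0.3, 81.2]
ft_force: [-1.0, 10.0, 9.6]
finger_gap: 35.8
```

```bash
python3 d.py 476 136.8 79 85
```

```text
6.15 [476.4 138.7  78.9] [179.82  -0.27  81.25] F [-1.  10.   9.6] T [1.8  0.37 0.34] gap 35.8 q6 18.8
shift [-0.002  -0.0001 -0.0001] rot [ 0.0032 -0.0046 -0.0655]
```

Call:
jog_arm --pt "0 0 0 0 0 -0.06 0.58" --pt "0 0 -0.004 0 0 -0.13 0.58" --pt "0 0 -0.012 0 0 -0.13 0.58" --pt "0 0 -0.03 0 0 -0.13 0.58" --pt "0 0 -0.05 0 0 -0.13 0.58"

```text
time: 6.57
tool_pos: [473.7, 136.0, 126.6]
tcp_rot: [-179.8, 0.1, 88.7]
ft_force: [-0.4, -0.3, 0.6]
finger_gap: 35.9
```

Call:
jog_arm --pt "0 -0.001 -0.01 0 0 -0.1 0.58" --pt "0.03 0.0 -0.01 0 0 -0.2 0.58" --pt "0.06 0.0 -0.01 0 0 -0.3 0.58" --pt "0.09 0.0 -0.01 0 0 -0.4 0.58" --pt "0.12 0.0 -0.01 0 0 -0.5 0.58"

```text
time: 6.98
tool_pos: [477.6, 257.2, 137.6]
tcp_rot: [180.0, 0.0, 117.5]
ft_force: [1.1, -0.7, -0.1]
finger_gap: 36.3
```

```bash
python3 d.py 480.5 -13 115 167.8;python3 - <<'E'
from bench import r
from h import *
for n,(a,b,c,d) in dict(top=(145,260,235,450),side=(120,270,200,400)).items():
    s=r.snapshot(n);cv2.imwrite(f"pics/{n}3.png",cv2.resize(s["pixels"][a:b,c:d,::-1],None,fx=3.7,fy=3.7,interpolation=cv2.INTER_CUBIC))
E
```

```text
6.98 [477.6 257.2 137.6] [1.7997e+02 3.0000e-02 1.1753e+02] F [ 1.1 -0.7 -0.1] T [-0.02 -0.02 -0.04] gap 36.3 q6 -4.6
shift [-0.241  -0.1223  0.0226] rot [ 3.000e-04  6.000e-04 -8.775e-01]
```

View pics/side3.png

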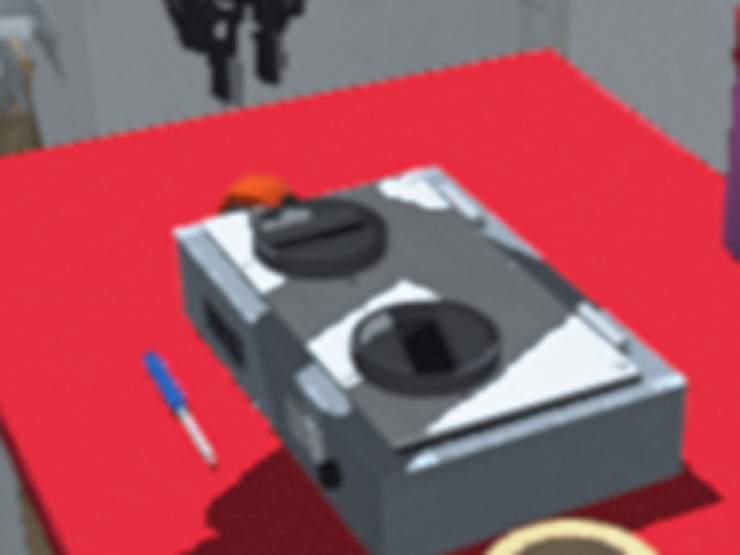

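View pics/top3.png

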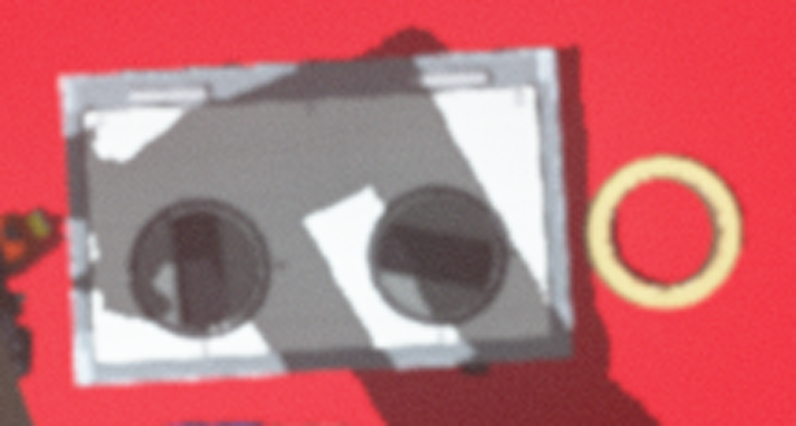

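Call:
jog_arm --pt "-0.02 -0.01 0 0 0 -0.1 0.58" --pt "-0.05 -0.025 0 0 0 -0.2 0.58" --pt "-0.08 -0.04 0 0 0 -0.3 0.58" --pt "-0.11 -0.055 0 0 0 -0.4 0.58" --pt "-0.14 -0.07 0 0 0 -0.5 0.58"

```text
time: 7.5
tool_pos: [479.4, 97.8, 137.2]
tcp_rot: [-180.0, 0.0, 146.2]
ft_force: [0.2, -0.8, 0.2]
finger_gap: 35.6
```

```bash
python3 d.py 480.8 -12.8 125 167.8
```

```text
7.5 [479.4  97.8 137.2] [-1.7997e+02  1.0000e-02  1.4621e+02] F [ 0.2 -0.8  0.2] T [-0.03 -0.02 -0.01] gap 35.6 q6 -50.7
shift [-0.0627 -0.0911  0.0123] rot [-6.000e-04  1.000e-04 -3.768e-01]
```

Call:
jog_arm --pt "-0.016 -0.023 0 0 0 -0.1 0.58" --pt "-0.032 -0.046 0 0 0 -0.2 0.58" --pt "-0.048 -0.069 0.0 0 0 -0.3 0.58" --pt "-0.062 -0.088 0.0 0 0 -0.377 0.58" --pt "-0.062 -0.09 0.005 0 0 -0.377 0.58"

```text
time: 7.92
tool_pos: [481.7, -13.8, 133.4]
tcp_rot: [-179.9, 0.1, 167.6]
ft_force: [0.6, -0.3, 0.1]
finger_gap: 35.8
```

Call:
jog_arm --pt "0 0 0.005 0 0 0 0.58" --pt "0 0 0.01 0 0 0 0.58" --pt "0 0 0.015 0 0 0 0.58" --pt "0 0 0.015 0 0 0 0.58" --pt "0 0 0.015 0 0 0 0.58"

```text
time: 8.33
tool_pos: [480.6, -8.6, 116.6]
tcp_rot: [-180.0, -0.1, 167.7]
ft_force: [-0.2, 0.2, -0.2]
finger_gap: 36.0
```

```bash
python3 d.py 480.8 -12.8 82 167.8
```

```text
8.33 [480.6  -8.6 116.6] [-1.7999e+02 -8.0000e-02  1.6773e+02] F [-0.2  0.2 -0.2] T [ 0.03 -0.05  0.04] gap 36.0 q6 -84.9
shift [-0.0012 -0.0041  0.0346] rot [-0.0001 -0.0014 -0.0013]
```

Call:
jog_arm --pt "-0.001 -0.004 0.005 0 0 0 0.58" --pt "-0.001 -0.004 0.012 0 0 0 0.58" --pt "-0.001 -0.004 0.018 0 0 0 0.58" --pt "-0.001 -0.004 0.02 0 0 0 0.58" --pt "-0.001 -0.004 0.02 0 0 0 0.58"

```text
time: 8.75
tool_pos: [480.4, -13.4, 96.1]
tcp_rot: [-180.0, -0.1, 167.7]
ft_force: [-0.2, -0.3, 0.3]
finger_gap: 35.7
```

Call:
jog_arm --pt "0 0 0.003 0 0 0 0.58" --pt "0 0 0.006 0 0 0 0.58" --pt "0 0 0.009 0 0 0 0.58" --pt "0 0 0.012 0 0 0 0.58" --pt "0 0 0.013 0 0 0 0.58"

```text
time: 9.17
tool_pos: [480.9, -13.5, 83.7]
tcp_rot: [-180.0, -0.0, 167.7]
ft_force: [0.1, -0.8, 0.1]
finger_gap: 35.9
```

```bash
python3 d.py 480.8 -12.8 79 167.8
```

```text
9.17 [480.9 -13.5  83.7] [-1.8000e+02 -4.0000e-02  1.6769e+02] F [ 0.1 -0.8  0.1] T [0.04 0.02 0.04] gap 35.9 q6 -85.4
shift [0.0002 0.0007 0.0047] rot [-0.0001 -0.0007 -0.0019]
```

Call:
jog_arm --pt "0 0 0.002 0 0 0 0.58" --pt "0 0 0.004 0 0 0 0.58" --pt "0 0 0.005 0 0 0 0.58" --pt "0 0 0.006 0 0 0 0.58" --pt "0 0 0.006 0 0 0 0.58"

```text
time: 9.58
tool_pos: [481.3, -13.6, 79.0]
tcp_rot: [-180.0, -0.0, 167.7]
ft_force: [-5.7, 0.9, 6.2]
finger_gap: 35.9
```

Call:
jog_arm --pt "0 0 0 0 0 0.08 0.58" --pt "0 0 0 0 0 0.16 0.58" --pt "0 0 0 0 0 0.24 0.58" --pt "0 0 0 0 0 0.32 0.58" --pt "0 0 0 0 0 0.4 0.58"

```text
time: 10.0
tool_pos: [481.6, -13.7, 79.1]
tcp_rot: [180.0, 0.0, 144.6]
ft_force: [-3.0, 0.0, 6.3]
finger_gap: 36.2
```

```bash
python3 d.py 480.8 -12.8 79 85
```

```text
10.0 [481.6 -13.7  79.1] [1.7999e+02 4.0000e-02 1.4455e+02] F [-3.   0.   6.3] T [-0.06  0.38  0.02] gap 36.2 q6 -62.3
shift [0.0011 0.0003 0.0001] rot [6.0000e-04 5.0000e-04 1.0394e+00]
```

Call:
jog_arm --pt "0 0 0.001 0 0 0.08 0.58" --pt "0 0 0.001 0 0 0.16 0.58" --pt "0 0 0.001 0 0 0.24 0.58" --pt "0 0 0.001 0 0 0.32 0.58" --pt "0 0 0.001 0 0 0.4 0.58"

```text
time: 10.42
tool_pos: [480.8, -13.3, 78.8]
tcp_rot: [-180.0, -0.1, 121.6]
ft_force: [-13.2, 2.0, 19.2]
finger_gap: 36.1
```

Call:
jog_arm --pt "0 0 0 0 0 0.08 0.58" --pt "0 0 0 0 0 0.16 0.58" --pt "0 0 0 0 0 0.24 0.58" --pt "0 0 0 0 0 0.32 0.58" --pt "0 0 0 0 0 0.4 0.58"

```text
time: 10.83
tool_pos: [480.1, -12.6, 78.7]
tcp_rot: [-179.9, -0.1, 98.7]
ft_force: [-17.1, 7.0, 24.0]
finger_gap: 35.9
```

```bash
python3 d.py 480.8 -12.8 79 85
```

```text
10.83 [480.1 -12.6  78.7] [-1.7985e+02 -1.2000e-01  9.8740e+01] F [-17.1   7.   24. ] T [1.16 2.78 0.17] gap 35.9 q6 -16.4
shift [-0.0004  0.0007 -0.0003] rot [-0.0028 -0.0018  0.2398]
```

Call:
jog_arm --pt "0 0 0 0 0 0.06 0.58" --pt "0 0 0 0 0 0.12 0.58" --pt "0 0 0 0 0 0.18 0.58" --pt "0 0 0 0 0 0.22 0.58" --pt "0 0 0 0 0 0.22 0.58"

```text
time: 11.25
tool_pos: [480.5, -12.4, 78.8]
tcp_rot: [-179.9, -0.1, 86.2]
ft_force: [-13.9, 6.6, 21.0]
finger_gap: 36.0
```

```bash
python3 d.py 480.8 -12.8 79 82
```

```text
11.25 [480.5 -12.4  78.8] [-1.7989e+02 -9.0000e-02  8.6210e+01] F [-13.9   6.6  21. ] T [ 1.11  2.19 -0.03] gap 36.0 q6 -3.9
shift [-0.0003  0.0003 -0.0002] rot [-0.0019 -0.0016  0.0734]
```

Call:
jog_arm --pt "0 0 0 0 0 0.05 0.58" --pt "0 0 0 0 0 0.09 0.58" --pt "0 0 0 0 0 0.09 0.58"

```text
time: 11.5
tool_pos: [481.5, -11.3, 78.8]
tcp_rot: [180.0, -0.2, 81.1]
ft_force: [-6.3, 13.3, 15.3]
finger_gap: 35.9
```

```bash
python3 d.py 480.8 -12.8 79 82
```

```text
11.5 [481.5 -11.3  78.8] [180.    -0.22  81.09] F [-6.3 13.3 15.3] T [2.11 1.22 0.3 ] gap 35.9 q6 1.2
shift [-0.0016 -0.0005 -0.0002] rot [ 0.     -0.0038 -0.0159]
```

Same signature as the left fastener at its stop: torque about 0.3 Nm at yaw 81°. I'll back off, lift, move clear to the left and look.

Call:
jog_arm --pt "0 0 0 0 0 -0.06 0.58" --pt "0 0 -0.004 0 0 -0.13 0.58" --pt "0 0 -0.012 0 0 -0.13 0.58" --pt "0 0 -0.03 0 0 -0.13 0.58" --pt "0 0 -0.06 0 0 -0.13 0.58"

```text
time: 11.92
tool_pos: [478.8, -13.5, 135.1]
tcp_rot: [-179.7, -0.0, 88.5]
ft_force: [0.6, -0.6, 0.2]
finger_gap: 35.4
```

Call:
jog_arm --pt "0 0 -0.03 0 0 0 0.58" --pt "0.02 0 -0.06 0 0 0 0.58" --pt "0.05 0 -0.09 0 0 0 0.58" --pt "0.085 0 -0.1 0 0 0 0.58" --pt "0.12 0 -0.1 0 0 0 0.58"

```text
time: 12.33
tool_pos: [486.3, 107.3, 242.4]
tcp_rot: [179.5, -0.0, 88.4]
ft_force: [1.3, -0.5, -0.2]
finger_gap: 35.7
```

Call:
jog_arm --pt "0.035 0 0 0 0 0 0.58" --pt "0.07 0 0 0 0 0 0.58" --pt "0.105 0 0 0 0 0 0.58" --pt "0.14 0 0 0 0 0 0.58" --pt "0.175 0 0 0 0 0 0.58"

```text
time: 12.75
tool_pos: [488.3, 282.9, 237.7]
tcp_rot: [180.0, 0.0, 88.5]
ft_force: [0.2, -0.6, 0.4]
finger_gap: 36.0
```

Call:
jog_arm --pt "0.03 0 0 0 0 0 0.58" --pt "0.05 0 0 0 0 0 0.58" --pt "0.06 0 0 0 0 0 0.58" --pt "0.06 0 0 0 0 0 0.58" --pt "0.06 0 0 0 0 0 0.58"

```text
time: 13.17
tool_pos: [489.8, 340.7, 237.2]
tcp_rot: [-180.0, 0.0, 88.6]
ft_force: [-0.3, 0.5, -0.5]
finger_gap: 35.8
```

```bash
python3 d.py 480.8 300 200 90;python3 - <<'E'
from bench import r
from h import *
for n,(a,b,c,d) in dict(top=(145,280,215,450),side=(120,310,180,420)).items():
    s=r.snapshot(n);cv2.imwrite(f"pics/{n}4.png",cv2.resize(s["pixels"][a:b,c:d,::-1],None,fx=3.1,fy=3.1,interpolation=cv2.INTER_CUBIC))
    if n=="top":
        g=cv2.resize(cv2.cvtColor(s["pixels"],cv2.COLOR_RGB2GRAY),None,fx=4,fy=4,interpolation=cv2.INTER_CUBIC)
        for p in((475.8,137,92),(481,-12.8,92)):
            cx,cy=pix(s,p);Y,X=np.mgrid[:1600,:2560];D=np.hypot((X-1.5)/4-cx,(Y-1.5)/4-cy)
            lv=g[D<13];t=(np.percentile(lv,5)+np.percentile(lv,80))/2;m=((g<t)&(D<14)).astype(np.uint8)
            n_,l,st,c=cv2.connectedComponentsWithStats(m);k=1+np.argmax(st[1:,4]);ys,xs=np.nonzero(l==k)
            P=np.array([ray(s,(x-1.5)/4,(y-1.5)/4,86)[:2] for x,y in zip(xs[::5],ys[::5])]);w,v=np.linalg.eigh(np.cov(P.T));dd=v[:,1]
            print("slot latch deg",(np.degrees(np.arctan2(dd[0],dd[1]))+2.1)%180,P.mean(0),np.sqrt(12*w))
E
```

```text
13.17 [489.8 340.7 237.2] [-1.80e+02  5.00e-02  8.86e+01] F [-0.3  0.5 -0.5] T [-0.05  0.02 -0.04] gap 35.8 q6 31.3
shift [-0.0409 -0.008   0.0372] rot [-0.0001  0.0009 -0.0244]
slot latch deg 82.17891297839408 [479.07949    138.74561809] [29.7642075  59.92094527]
slot latch deg 85.28602954728284 [480.23003616 -11.38596547] [29.30204068 63.00959724]
```

View pics/top4.png

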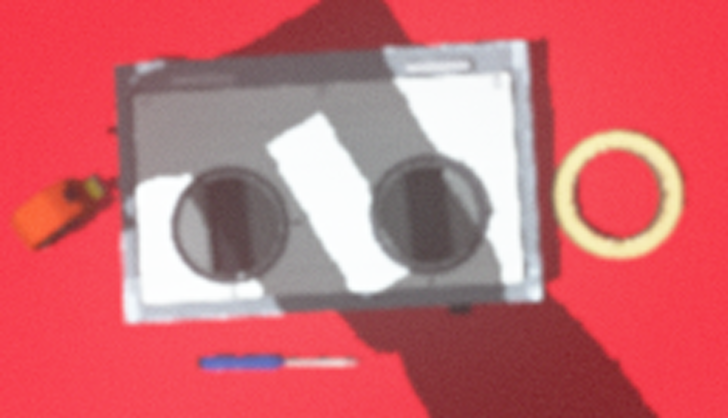

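View pics/side4.png

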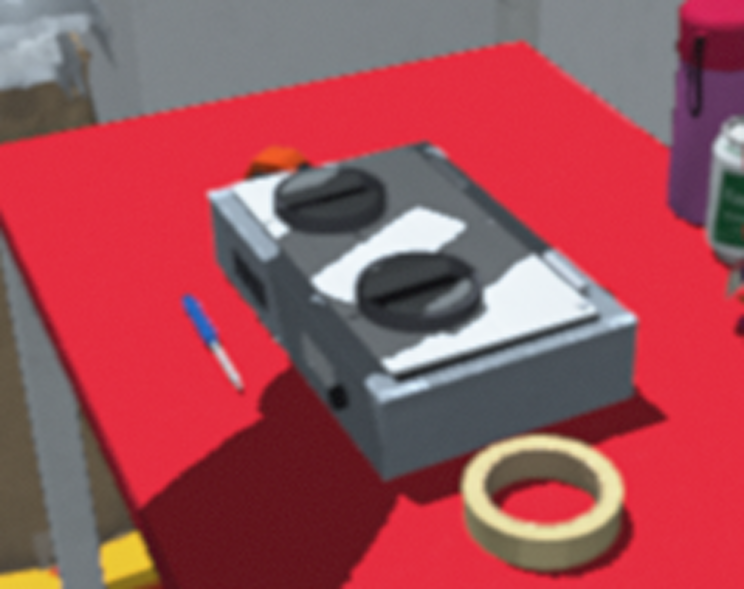

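Call:
jog_arm --pt "0.02 -0.025 0 0 0 0 0.58" --pt "0.045 -0.055 0 0 0 0 0.58" --pt "0.065 -0.085 0 0 0 0 0.58" --pt "0.085 -0.115 0 0 0 0 0.58" --pt "0.105 -0.145 0 0 0 0 0.58"

```text
time: 13.68
tool_pos: [346.8, 449.1, 237.7]
tcp_rot: [180.0, -0.0, 88.5]
ft_force: [0.5, 0.5, -0.3]
finger_gap: 35.8
```

Call:
jog_arm --pt "0.03 -0.025 0 0 0 0 0.58" --pt "0.055 -0.05 0 0 0 0 0.58" --pt "0.08 -0.075 0 0 0 0 0.58" --pt "0.1 -0.1 0 0 0 0 0.58" --pt "0.1 -0.1 0 0 0 0 0.58"

```text
time: 14.1
tool_pos: [246.2, 554.2, 237.5]
tcp_rot: [-179.9, -0.1, 88.8]
ft_force: [0.3, -0.8, 0.1]
finger_gap: 35.8
```

```bash
cat > m.py <<'E'
import sys
from bench import r
from h import *
s=r.snapshot("top");cv2.imwrite(f"pics/top{sys.argv[1]}.png",cv2.resize(s["pixels"][145:280,215:450,::-1],None,fx=3.1,fy=3.1,interpolation=cv2.INTER_CUBIC))
g=cv2.resize(cv2.cvtColor(s["pixels"],cv2.COLOR_RGB2GRAY),None,fx=4,fy=4,interpolation=cv2.INTER_CUBIC)
for p in((475.8,137,92),(481,-12.8,92)):
            cx,cy=pix(s,p);Y,X=np.mgrid[:1600,:2560];D=np.hypot((X-1.5)/4-cx,(Y-1.5)/4-cy)
            lv=g[D<13];t=(np.percentile(lv,5)+np.percentile(lv,80))/2;m=((g<t)&(D<14)).astype(np.uint8)
            n_,l,st,c=cv2.connectedComponentsWithStats(m);k=1+np.argmax(st[1:,4]);ys,xs=np.nonzero(l==k)
            P=np.array([ray(s,(x-1.5)/4,(y-1.5)/4,86)[:2] for x,y in zip(xs[::5],ys[::5])]);w,v=np.linalg.eigh(np.cov(P.T));dd=v[:,1]
            print("slot latch deg",(np.degrees(np.arctan2(dd[0],dd[1]))+2.1)%180,P.mean(0),np.sqrt(12*w),t)
E
python3 m.py 5
```

```text
slot latch deg 87.18244982421932 [475.43502499 140.15999048] [29.878001   62.99788186] 129.0
slot latch deg 86.26988820159944 [480.57888585 -10.91545643] [29.62780957 63.17382866] 127.0
```

View pics/top5.png

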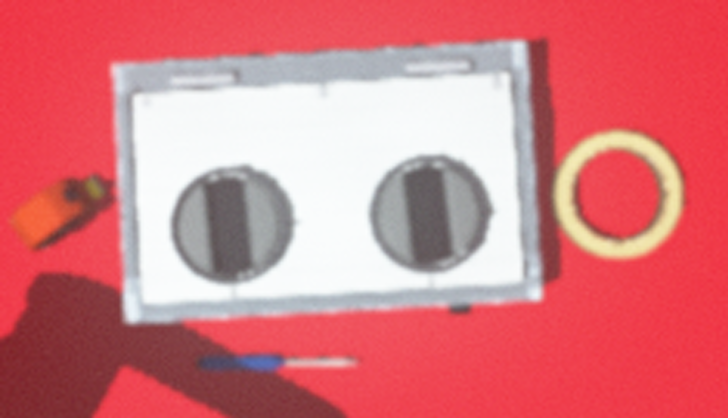

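```bash
python3 -c "
from bench import r
print(r.hand_in())"
```

```text
the job is handed in; nothing more can be done
None
```

I locked both fasteners, the left first and then the right, and handed the job in at about 14 s of the 53 s allowed. For each one I set both fingertips, 36 mm apart, in the slot and pressed the panel to its stop. I then turned clockwise until the torque rose to about 0.3 Nm, backed off slightly and lifted out. The highest forces I read were about 24 N downwards and 17 N sideways.

**Fastener angles:** in the last top picture, with the box out of shadow, the left slot measured about 87° (1.52 rad) and the right about 86° (1.51 rad). At least 77° (1.35 rad) is needed.

**Panel:** it looked shut in the last side picture, taken after the right fastener was turned. I did not measure its angle.

**Loose things:** the screwdriver, tape measure and masking tape looked unmoved. I judged this by eye and did not measure it.

**Clear of the box:** the arm was about 450 mm from the fasteners and reading no contact force.

**A check that disagreed:** an earlier picture, with the arm's shadow over the fasteners, gave 82° and 85°. I put the difference down to the shadow; both readings are above the limit.

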